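# Bed a card beam in the test stand and hold the screw a quarter turn back

## Robot

A 6-joint arm with a two-finger parallel gripper is mounted at the origin on the work surface. World frame = base frame: x ahead of the robot, y to its left, z up, the work surface at z = 0. Lengths are in m, angles in rad, forces in N, time in s.
With the tool pointing down it reaches from about 0.275 to 1 m from the base axis. Payload 8.4 kg.
Tool frame: the origin (TCP) lies on the centre line of the jaws, within the pads' length; the fingertips stand 17 mm ahead of it and the grasp point (between the pads) lies 2 mm behind it (bot.tcp_to_tips is the y of the fingertips in the tool frame, in m); y points along the fingers, z is the direction in which the jaws open and shut, and the axes are right-handed (so a half turn about y gives the same grasp; the last joint's range is limited). The gripper opens to 85 mm and grips with 20 to 120 N. Pads are 22 mm wide; open, the fingers measure 114 mm over their backs; the gripper's body (76 mm by 85 mm) begins 54 mm behind the grasp point. The pads swing forward as they close: fully open they stand 13 mm farther back than shut.
Start: joints at [1.339, 0.353, 1.633, -0, 1.155, -0.002], TCP at [0.142, 0.609, 0.248] pointing down, gripper open.
Joint ranges: [-2.63, 2.63], [-0.92, 2.1], [0.06, 2.66], [-1.3, 4.44], [0, 2.69], [-3.02, 3.02]. Speed limits (rad/s): [2.22, 2.22, 2.79, 3.14, 3.14, 3.14].

## Interface

Orientations are given as a unit quaternion [x, y, z, w].
In Python, from workcell import bot, hand, kinematics, get_obs, vision, hand_in gives the robot as it stands. The module is installed in compiled form; this text tells all that it offers. Calls block until the motion is done:
- bot.reach(position, orientation): joint-space move of the TCP to a pose.
- bot.servo_line(position, ori=None, velocity=0.15): straight line of the TCP; ori=None keeps the orientation; velocity is the mean speed in m/s.
- bot.goto_joints(angles): joint-space move.
- hand.move_gripper(opening, strength=None): finger opening in m; strength is the grip in N (None keeps the last); returns when the fingers have stopped.
- bot.dwell(seconds).
- kinematics.solve_ik(position, orientation): joint angles nearest the present ones, or None.
- get_obs(): the state.
- vision.read_camera(name): name is "side" or "top" or "wrist"; returns a dict with "frame" (480x640x3 uint8, red, green, blue), "intrinsics" (3x3 intrinsics, pixels), "view" (4x4, takes a point from world to camera coordinates). Camera axes: x right, y down, z forward; pixel columns grow to the right and rows downward; lengths in m; the calibration is good to about 2 mm. The wrist camera is an equidistant fisheye: a pixel r from the principal point sees the ray r / f radians off the axis. A picture is of the moment at which its call begins. There is no depth.
A pose or a line that the arm cannot do raises bot.IKError and nothing moves.
- hand_in(): hands the job in, once; it reports no verdict.
The state is a dict: "time_s": time; "joint_pos": joint angles; "joint_vel": joint speeds; "joint_efforts": joint torques, N m; "position": TCP position; "orientation": TCP orientation; "wrist_force": force on the tool from outside, world axes, zero at the start; "ft_torque": the same for the moment, N m; "gripper_width": finger opening in m.
Only numpy, scipy, OpenCV 4.12 (cv2) and the standard library are available. Lean on these libraries where they do the work, as an engineer would, in place of code of your own. Each camera call takes 0.05 s, during which the arm holds its last target.

## Task

Gently lay the long card box beam across the two rollers of the test stand, level and square, with its pencil line in the middle under the loading nose, and let go of it. Then turn the black thumbscrew on top of the stand clockwise until it seats, so that the nose beds the beam in, and back it off a quarter turn so that the nose is clear of the beam; finish while still gripping the thumbscrew there, so that the gauge can be zeroed. Do not squeeze or press the card hard, and leave the other things on the table where they are.

Things in the scene. Friction and masses are not known exactly. Their poses are not given: they have to be found in the camera images.
- beam: long hollow box beam of brown corrugated card, loose, 260 long (its x) x 40 wide (y) x 30 high (z), 36 to 59 g; two paper tape bands, dark pencil line round its middle; both ends alike. Origin: centre of the underside. Lies upright on the table. The card dents above about 20 N of squeeze a finger and crumples above about 40 N of load; 8 N a finger holds it, also 100 from its middle
- bed (a point): point on the fixed test stand, midway between its two support rollers at the height of their tops, 55 above the table, straight below the loading nose: the middle of the beam's underside belongs here. Its y axis runs from roller to roller and the beam lies along it; rollers 60 long (x), 16 thick, at y = -70 and +70, so the beam overhangs each by 60. Its x axis points to the back of the stand
- nose_tip (a point): lowest point of the steel loading nose (round bar 50 long along the stand's x, 12 thick) on the sprung plunger of the gauge. Comes down with the screw, 25 mm a turn. At the start it is 10 to 16 above the top of a laid beam (which is 85 above the table). Spring 3 N/mm; with the screw seated the beam pushes it in by 3 mm, about 10 N
- screw (a joint): angle of the thumbscrew in rad: grows clockwise seen from above, which brings the carriage and nose down; starts between -0.6 and 0.6. It seats at 4.00, a hard stop, where the carriage lands on its two stop collars; a quarter turn back from there is 2.43. Turns against about 0.06 N m, up to 0.1 as the nose presses, and stays where it is left
- knob_grip (a point): middle of the thumbscrew's head, on its upright axis: black round fluted head 36 in diameter and 26 high, this point 249 above the table and the head's top 13 above it, free all round and above. The head stays at this height as it turns. A pale pointer line on top runs from the axis to the rim and turns with it
- thumbscrew: the same thumbscrew as a solid; origin on its axis at the foot of its neck, 225 above the table, z up
- nose: the loading nose and plunger as a solid; its origin is its lowest point, as nose_tip
- stand: the fixed stand; origin on the table under bed, same axes. Base 195 x 190 x 20, x -50 to +145. At the back, x +75 to +125: columns, carriage and top plate, 78 wide, up to 219 high. Open to the front (-x) and both sides. Over the rollers is only the gauge with its dial, 54 wide in y, 128 or more up but for plunger and nose: there is room for a gripper at the beam's ends, not its middle
- offcut: bystander: a short card box beam, 120 x 30 x 22, without a pencil line; origin under its centre
- marker_a: bystander: marker pen lying down, 135 long (x), 17 thick; origin under its middle
- marker_b: bystander: another such marker pen
- tape: bystander: roll of paper tape lying flat, 90 in diameter, 24 high; origin under its centre
- glue: bystander: standing glue stick, 28 in diameter, 95 high; origin under its centre
- scissors: bystander: scissors lying flat, 155 long, 10 high; origin near the pivot
- masses: bystander: hanger with slotted steel masses standing on the table, 48 in diameter, 97 high; origin under its centre
- rule: bystander: flat wooden rule, 300 x 28 x 4; origin under its centre

How it is judged:
By the outcome, as a careful person would: the job done as asked, in the order asked, and still so for the second after the job is handed in, while the arm keeps its last pose, push and grip.
It also fails if it takes over 69 s, if anything falls off the work surface, if the arm or the gripper's body presses on something with over 40 N, if the wrist force passes 120 N, or if a joint passes its speed limit or range.

## Working session

There is one attempt and no reset: what is moved stays moved. The work goes in short steps, each a Python script; the robot and the scene stay as the last script left them, time stands still between calls to the robot, and variables do not carry over. Pictures are saved under pics/ and viewed, and the job is handed in when it is done.

```bash
mkdir -p pics; ls
python3 - <<'E'
from workcell import bot, hand, kinematics, get_obs, vision
import cv2, numpy as np
for n in ["side","top","wrist"]:
    c=vision.read_camera(n); cv2.imwrite(f"pics/{n}0.png",c["frame"][:,:,::-1]); print(n,c["intrinsics"].round(2).tolist(),c["view"].round(4).tolist())
o=get_obs(); print({k:np.round(v,4).tolist() for k,v in o.items()}, bot.tcp_to_tips)
E
```

```text
pics
side [[443.44, 0.0, 326.61], [0.0, 443.44, 243.34], [0.0, 0.0, 1.0]] [[-0.9725, -0.2324, -0.0158, 0.5684], [-0.1224, 0.5673, -0.8144, 0.2058], [0.1982, -0.79, -0.5801, 1.1197], [0.0, 0.0, 0.0, 1.0]]
top [[483.45, 0.0, 313.92], [0.0, 483.45, 239.71], [0.0, 0.0, 1.0]] [[-0.0173, -0.9998, 0.0023, 0.0217], [-0.9979, 0.0171, -0.0629, 0.5697], [0.0629, -0.0034, -0.998, 1.1924], [0.0, 0.0, 0.0, 1.0]]
wrist [[371.65, 0.0, 311.91], [0.0, 371.65, 243.27], [0.0, 0.0, 1.0]] [[0.2269, 0.9739, -0.0018, -0.6238], [0.9213, -0.2141, 0.3246, -0.0422], [0.3157, -0.0753, -0.9459, 0.3797], [0.0, 0.0, 0.0, 1.0]]
{'time_s': 0.15, 'joint_pos': [1.3386, 0.3535, 1.6339, 0.0, 1.1552, -0.0024], 'joint_vel': [-0.0007, -0.0018, -0.0022, -0.0002, -0.0017, -0.0003], 'joint_efforts': [-0.0, -60.5636, -34.2343, -0.0, 0.0062, -0.0], 'position': [0.1423, 0.6083, 0.2477], 'orientation': [0.7028, -0.0811, 0.081, -0.7021], 'wrist_force': [0.246, 0.5355, -0.1493], 'ft_torque': [0.0237, 0.009, -0.0354], 'gripper_width': 0.0855} 0.017
```

View pics/side0.png

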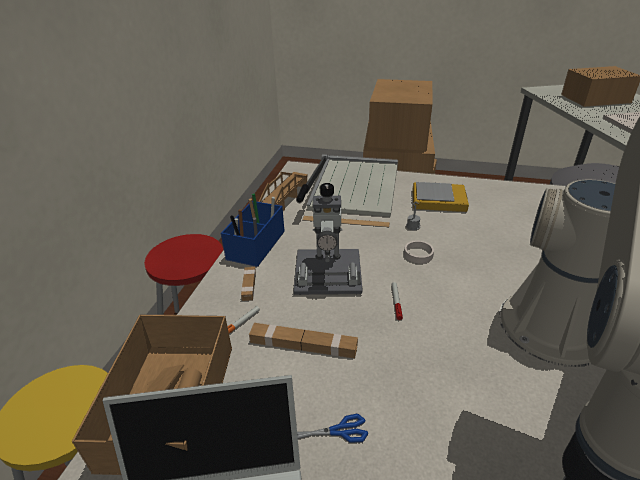

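View pics/top0.png

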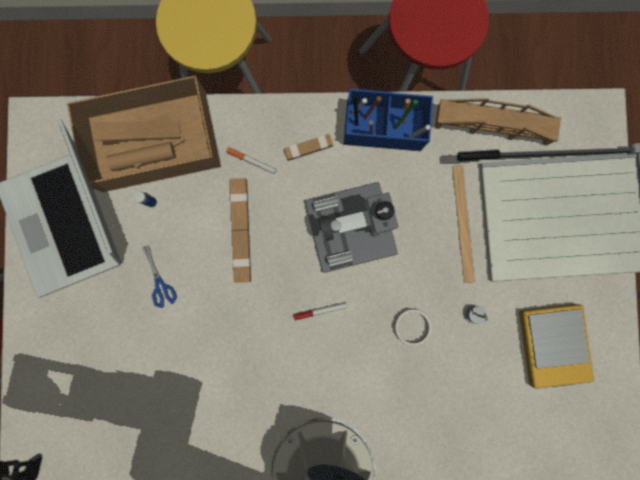

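View pics/wrist0.png

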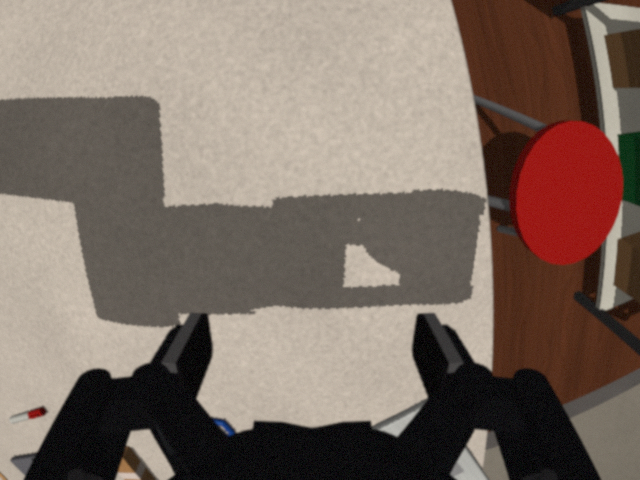

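```bash
cat > h.py <<'E'
import numpy as np, cv2
from workcell import bot, hand, kinematics, get_obs, vision
from scipy.spatial.transform import Rotation as R
def cam(n,save=None):
    c=vision.read_camera(n)
    if save: cv2.imwrite(f"pics/{save}.png",c["frame"][:,:,::-1])
    return c
def ray(c,uv,wrist=False):
    K=c["intrinsics"];x=(uv[0]-K[0,2])/K[0,0];y=(uv[1]-K[1,2])/K[1,1]
    if wrist:
        r=np.hypot(x,y); d=np.array([np.sin(r)*x/r,np.sin(r)*y/r,np.cos(r)]) if r>1e-9 else np.array([0,0,1.])
    else: d=np.array([x,y,1.])
    V=c["view"]; Rm=V[:3,:3]; return -Rm.T@V[:3,3], Rm.T@d
def at_z(c,uv,z,wrist=False):
    o,d=ray(c,uv,wrist); return o+d*(z-o[2])/d[2]
def proj(c,p,wrist=False):
    V=c["view"];q=V[:3,:3]@np.asarray(p)+V[:3,3];K=c["intrinsics"]
    if wrist:
        r=np.hypot(q[0],q[1]);t=np.arctan2(r,q[2]);x,y=q[0]/r*t,q[1]/r*t
    else: x,y=q[0]/q[2],q[1]/q[2]
    return np.array([K[0,0]*x+K[0,2],K[1,1]*y+K[1,2]])
def down(ang):
    """tool pointing down; jaw (tool z) along world direction ang"""
    z=np.array([np.cos(ang),np.sin(ang),0]);y=np.array([0,0,-1.]);x=np.cross(y,z)
    return R.from_matrix(np.stack([x,y,z],1)).as_quat()
def crop(src,dst,x0,y0,w,h,s):
    im=cv2.imread(f"pics/{src}.png")[y0:y0+h,x0:x0+w]
    cv2.imwrite(f"pics/{dst}.png",cv2.resize(im,None,fx=s,fy=s,interpolation=cv2.INTER_CUBIC))
E
python3 - <<'E'
from h import *
crop("top0","top0a",220,160,200,150,4)
crop("side0","side0a",240,170,160,120,5)
c=cam("wrist"); o=get_obs()
Rt=R.from_quat(o["orientation"]).as_matrix()
V=c["view"]; Rc=V[:3,:3].T; pc=-Rc@V[:3,3]
print("cam in tool",Rt.T@(pc-o["position"])); print((Rt.T@Rc).round(3)); print(Rt.round(3))
t=cam("top")
for uv in [(240,179),(240,281),(323,205),(342,258),(384,210)]: print(uv, at_z(t,uv,0.03))
E
```

```text
cam in tool [-0.08386624 -0.12402098 -0.00042828]
[[-0.001  0.946  0.325]
 [ 0.001 -0.325  0.946]
 [ 1.     0.001 -0.   ]]
[[ 0.974 -0.     0.228]
 [-0.228 -0.001  0.974]
 [-0.    -1.    -0.001]]
(240, 179) [0.72424885 0.19382749 0.03      ]
(240, 281) [0.47038417 0.19577532 0.03      ]
(323, 205) [ 0.65538832 -0.0122186   0.03      ]
(342, 258) [ 0.52269563 -0.05676127  0.03      ]
(384, 210) [ 0.64028786 -0.16379462  0.03      ]
```

View pics/top0a.png

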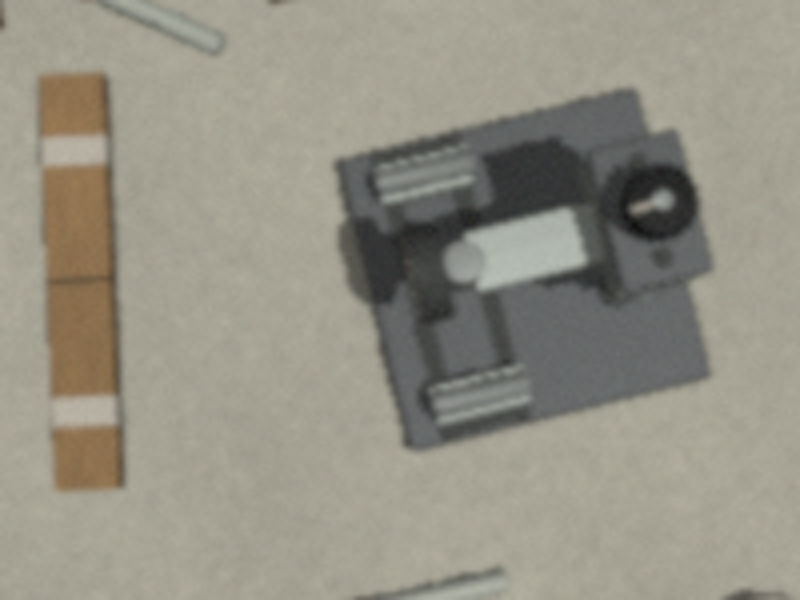

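View pics/side0a.png

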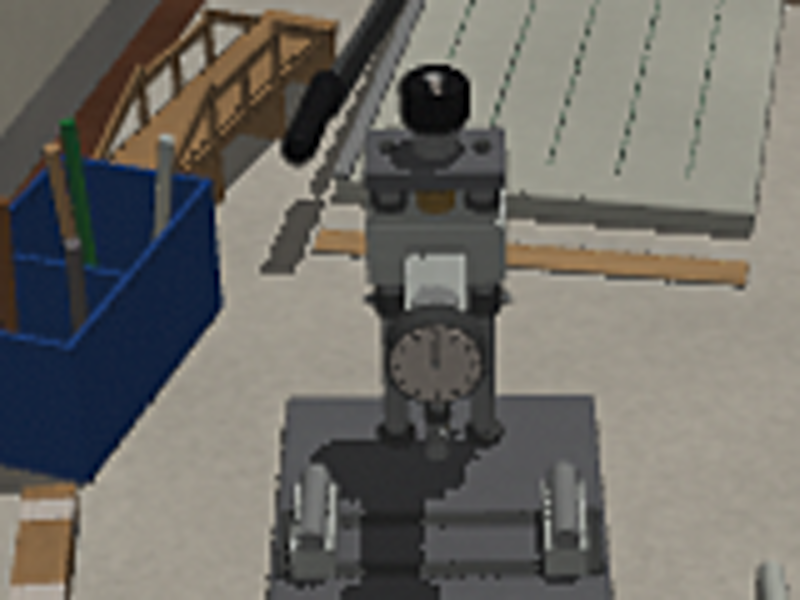

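```bash
cat > fit1.py <<'E'
from h import *
from scipy.optimize import least_squares
t=cam("top"); 
def tr(p,q): c,s=np.cos(p[2]),np.sin(p[2]); return np.array([p[0]+c*q[0]-s*q[1],p[1]+s*q[0]+c*q[1],q[2]])
def fit(obs,p0,nm):
    f=lambda p: np.concatenate([proj(c,tr(p,q),w)-uv for c,w,q,uv in obs])
    r=least_squares(f,p0,loss="soft_l1"); print(nm,r.x.round(4),r.fun.round(1).reshape(-1,2).tolist()); return r.x
u=lambda a,b:np.array([a/4+220-.375,b/4+160-.375])
B=[((-.05,.095,.02),u(335,158)),((.145,.095,.02),u(635,90)),((-.05,-.095,.02),u(410,448)),((.145,-.095,.02),u(708,375)),((.1,0,.262),u(657,203)),((.125,.039,.219),u(677,131)),((.125,-.039,.219),u(712,270))]
S=fit([(t,False,q,uv) for q,uv in B],[.6,-.05,-1.4],"stand")
Bm=[((.13,.02,.03),u(39,75)),((.13,-.02,.03),u(106,73)),((-.13,.02,.03),u(56,489)),((-.13,-.02,.03),u(124,487)),((0,.02,.03),u(48,282)),((0,-.02,.03),u(114,279))]
b=fit([(t,False,q,uv) for q,uv in Bm],[.6,.2,0],"beam")
sd=cam("side")
for q,uv in B: print(proj(sd,tr(S,q)).round(1), ((proj(sd,tr(S,q))-[240,170])*5).round(0))
E
python3 fit1.py
```

```text
stand [ 0.5906 -0.0325 -1.3516] [[-0.2, 0.0], [0.1, -1.0], [-1.1, 1.2], [0.3, 1.1], [0.7, -0.6], [-0.3, -0.8], [0.0, 0.5]]
beam [0.5975 0.195  0.0339] [[0.4, -0.2], [-0.4, -0.5], [0.4, 0.7], [-0.4, 0.3], [0.2, -0.1], [-0.2, -0.2]]
[292.1 290.2] [260. 601.]
[297.  248.2] [285. 391.]
[361.7 290.1] [608. 601.]
[358.6 248. ] [593. 390.]
[326.2 185.2] [431.  76.]
[312.7 194.8] [363. 124.]
[340.6 194.6] [503. 123.]
```

Run:
```python
from h import *
t0=get_obs()["time_s"]
bot.reach([.4975,.1916,.19],down(np.pi/2+.034)); print(get_obs()["time_s"]-t0, get_obs()["joint_pos"].round(3) if hasattr(get_obs()["joint_pos"],"round") else get_obs()["joint_pos"])
cam("wrist","w1")
# plan checks
S=np.array([.5906,-.0325,-1.3516]);c,s=np.cos(S[2]),np.sin(S[2])
T=lambda x,y,z:[S[0]+c*x-s*y,S[1]+s*x+c*y,z]
for p in [T(0,-.1,.075),T(-.15,-.1,.12),T(0,-.1,.2)]: print(np.round(p,3),kinematics.solve_ik(p,down(np.pi/2+.219)))
k=T(.1,0,.245)
for a in np.arange(-3.2,3.3,.4):
    q=kinematics.solve_ik(k,down(a)); print(round(a,2), None if q is None else np.round(q,2))
```

```text
1.9832999999999998 [ 0.366  0.278  1.885  0.     0.978 -1.24 ]
[ 0.493 -0.054  0.075] [-1.12614629e-01  4.02638324e-01  2.03976241e+00 -4.44089210e-16
  6.99191923e-01 -1.90241096e+00]
[0.46  0.092 0.12 ] [ 1.94391132e-01  2.91574626e-01  2.06961122e+00 -4.44089210e-16
  7.80406812e-01 -1.59540519e+00]
[ 0.493 -0.054  0.2  ] [-1.12614629e-01  2.09406202e-01  1.95236969e+00 -4.44089210e-16
  9.79816764e-01 -1.90241096e+00]
-3.2 [-0.21  0.36  1.63 -0.    1.15  2.99]
-2.8 [-0.21  0.36  1.63 -0.    1.15  2.59]
-2.4 [-0.21  0.36  1.63 -0.    1.15  2.19]
-2.0 [-0.21  0.36  1.63 -0.    1.15  1.79]
-1.6 [-0.21  0.36  1.63 -0.    1.15  1.39]
-1.2 [-0.21  0.36  1.63 -0.    1.15  0.99]
-0.8 [-0.21  0.36  1.63 -0.    1.15  0.59]
-0.4 [-0.21  0.36  1.63 -0.    1.15  0.19]
-0.0 [-0.21  0.36  1.63 -0.    1.15 -0.21]
0.4 [-0.21  0.36  1.63 -0.    1.15 -0.61]
0.8 [-0.21  0.36  1.63 -0.    1.15 -1.01]
1.2 [-0.21  0.36  1.63 -0.    1.15 -1.41]
1.6 [-0.21  0.36  1.63 -0.    1.15 -1.81]
2.0 [-0.21  0.36  1.63 -0.    1.15 -2.21]
2.4 [-0.21  0.36  1.63 -0.    1.15 -2.61]
2.8 [-0.21  0.36  1.63 -0.    1.15 -3.01]
3.2 [-0.21  0.36  1.63 -0.    1.15  2.87]
```

View pics/w1.png

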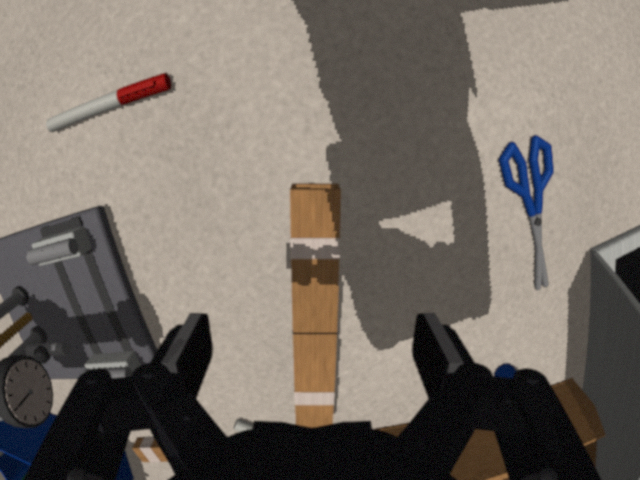

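```bash
python3 -c "
from h import *
crop('w1','w1a',270,170,100,150,4)
crop('w1','w1b',0,190,200,150,4)
"
```

```text
(no output)
```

View pics/w1a.png

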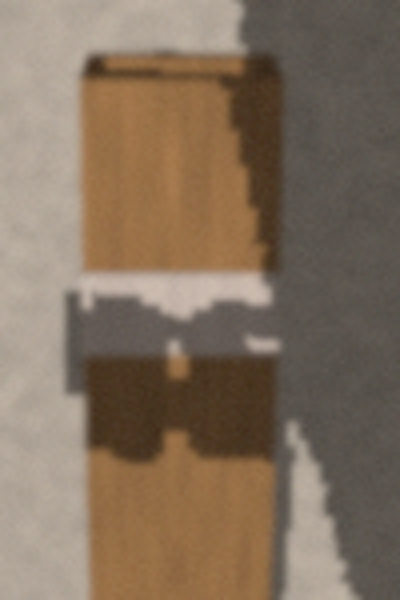

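View pics/w1b.png

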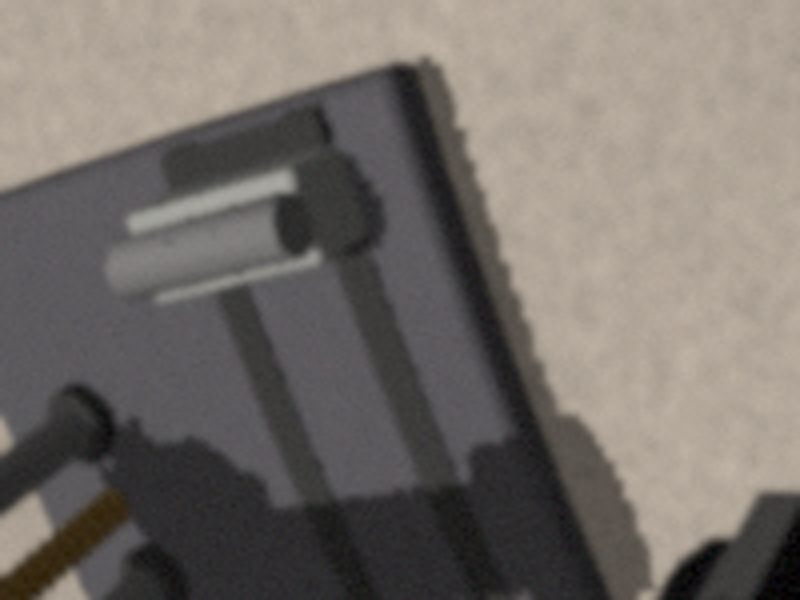

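Run:
```python
from h import *
c=cam("wrist")
for uv in [(289.7,189),(339.7,189),(292.3,332.7),(338.3,333)]: print(at_z(c,uv,.03,True).round(4))
print(np.round(get_obs()["position"],4))
```

```text
[0.4671 0.1737 0.03  ]
[0.4657 0.2125 0.03  ]
[0.5968 0.1779 0.03  ]
[0.5957 0.2194 0.03  ]
[0.4974 0.1923 0.1901]
```

Run:
```python
from h import *
bot.servo_line([.497,.1934,.022],ori=down(np.pi/2+.036),velocity=.12)
hand.move_gripper(.048,20)
print(get_obs()["gripper_width"],get_obs()["wrist_force"])
for w in [.0405,.0395]:
    hand.move_gripper(w,20); o=get_obs(); print(w,o["gripper_width"],np.round(o["wrist_force"],2),o["time_s"])
cam("wrist","w2")
```

```text
0.04799411811195463 [-0.11416794  0.32410586  0.60755109]
0.0405 0.040474235665906376 [-0.32  0.48 -0.26] 4.6833
0.0395 0.040233466960014286 [0.16 0.21 2.68] 4.9
```

View pics/w2.png

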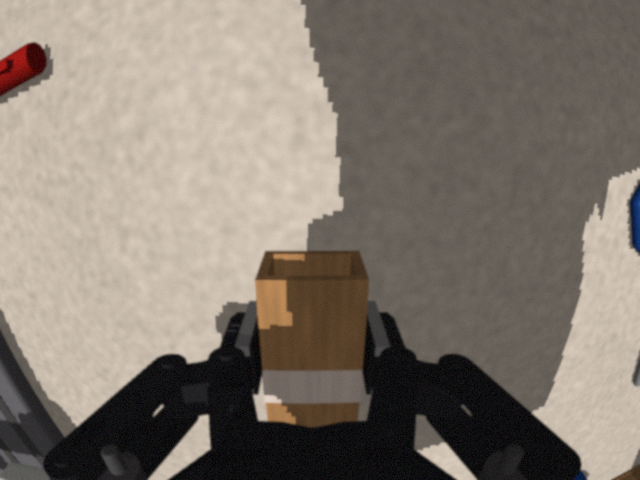

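Run:
```python
from h import *
bot.servo_line([.497,.1934,.062],velocity=.08)
o=get_obs(); print(o["gripper_width"],np.round(o["wrist_force"],2),np.round(o["ft_torque"],3),o["time_s"])
cam("wrist","w3"); cam("side","s3")
crop("s3","s3a",230,280,160,100,5)
```

```text
0.03972241469903855 [-0.12  0.1   0.17] [-0.031  0.038 -0.031] 5.6
```

View pics/w3.png

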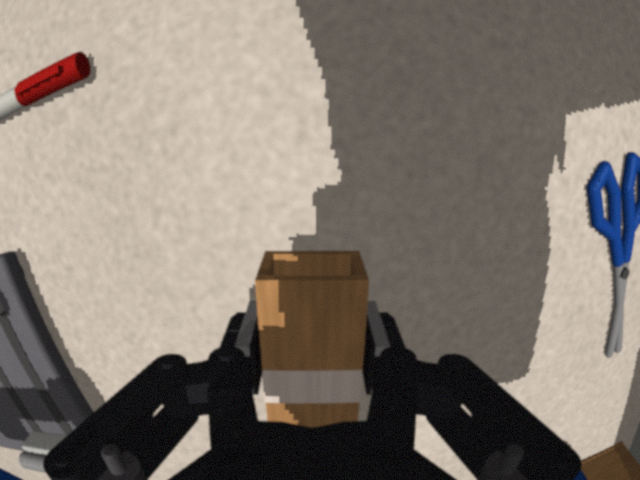

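View pics/s3a.png

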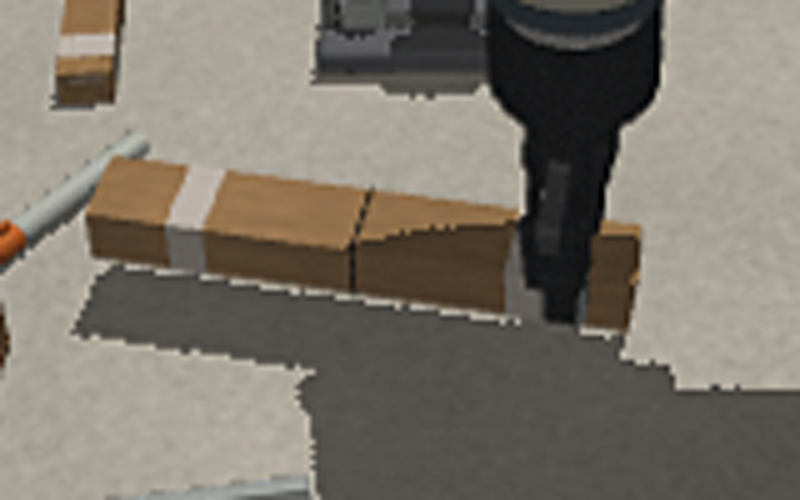

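Run:
```python
from h import *
c=cam("wrist");o=get_obs();p=np.array(o["position"]);print(p.round(4))
Rt=R.from_quat(o["orientation"]).as_matrix()
for uv in [(257,279),(367,278.5)]:
    q=at_z(c,uv,.07,True); print(q.round(4),(Rt.T@(q-p)).round(4))
t=cam("top","t3");crop("t3","t3a",210,160,100,150,4)
s=cam("side")
# side: predicted features of beam assuming level, centre (.597,.197), yaw .036
cy,sy=np.cos(.036),np.sin(.036)
for l in [(.13,.02,.07),(.13,.02,.04),(0,.02,.07),(0,.02,.04),(0,-.02,.07),(.13,-.02,.07)]:
    q=[.597+cy*l[0]-sy*l[1],.197+sy*l[0]+cy*l[1],l[2]]
    print(l,((proj(s,q)-[230,280])*5).round(0),((proj(t,q)-[210,160])*4).round(0))
```

```text
[0.4966 0.1933 0.0615]
[0.4662 0.173  0.07  ] [-0.0312 -0.0084 -0.0192]
[0.4646 0.2108 0.07  ] [-0.0314 -0.0084  0.0187]
(0.13, 0.02, 0.07) [ 80. 210.] [64. 61.]
(0.13, 0.02, 0.04) [ 88. 254.] [73. 71.]
(0, 0.02, 0.07) [347. 247.] [ 73. 275.]
(0, 0.02, 0.04) [350. 291.] [ 81. 280.]
(0, -0.02, 0.07) [367. 186.] [140. 272.]
(0.13, -0.02, 0.07) [108. 151.] [130.  58.]
```

View pics/t3a.png

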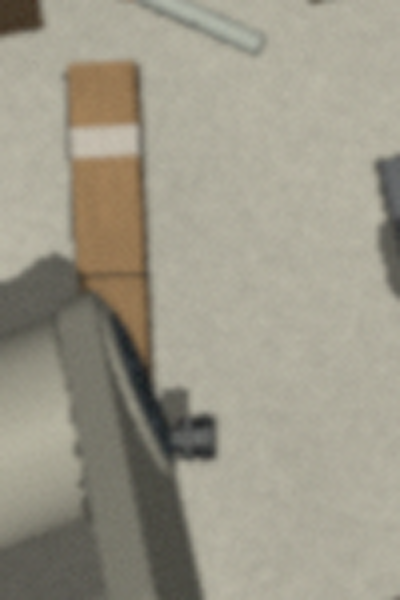

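```bash
cat >> h.py <<'E'
S=np.array([.5906,-.0325,-1.3516])
def T(x,y,z,S=S):
    c,s=np.cos(S[2]),np.sin(S[2]); return np.array([S[0]+c*x-s*y,S[1]+s*x+c*y,z])
ANG=S[2]+np.pi
E
python3 - <<'E'
from h import *
print(T(-.13,-.1,.085),ANG)
bot.servo_line([.497,.1934,.085],velocity=.1)
bot.servo_line(T(-.13,-.1,.085),ori=down(ANG),velocity=.12)
o=get_obs(); print(o["gripper_width"],np.round(o["wrist_force"],2),o["time_s"])
cam("wrist","w4"); cam("side","s4"); cam("top","t4")
crop("s4","s4a",220,210,200,130,4); crop("t4","t4a",240,150,200,150,4)
E
```

```text
[0.46472487 0.0726449  0.085     ] 1.7899926535897932
0.039881959851853846 [ 0.09  0.78 -1.33] 7.425
```

View pics/s4a.png

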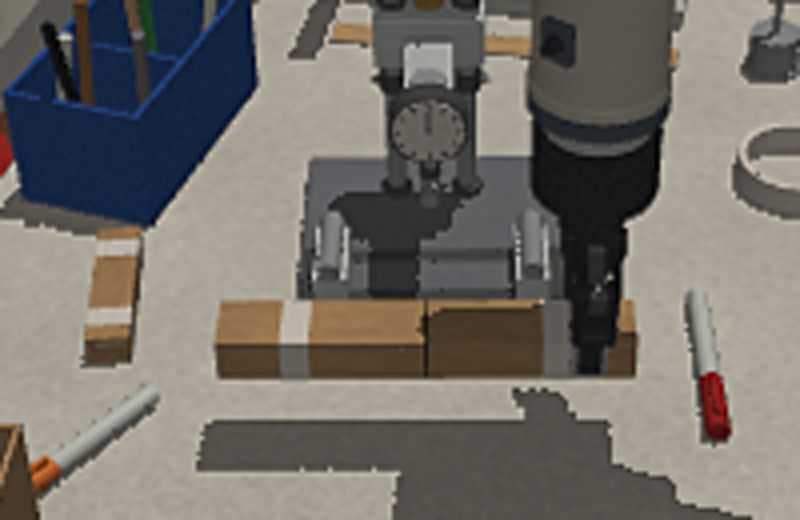

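View pics/t4a.png

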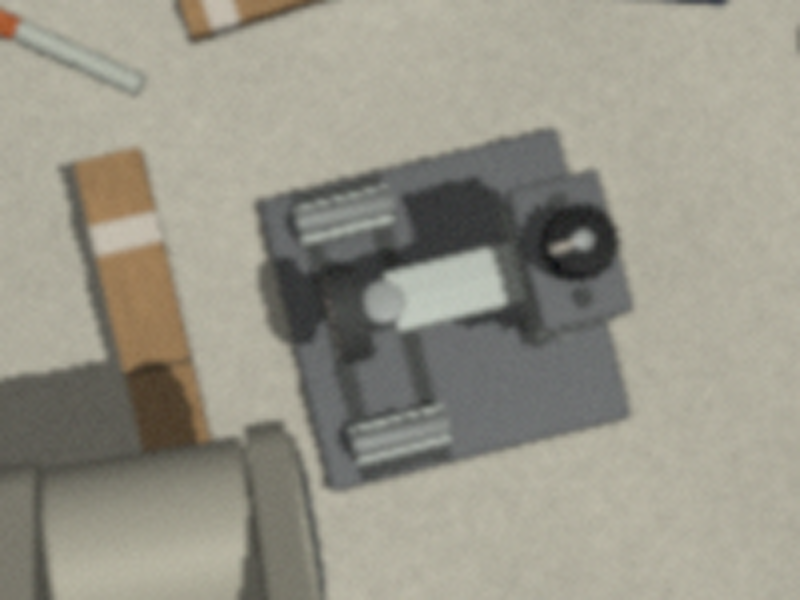

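View pics/w4.png

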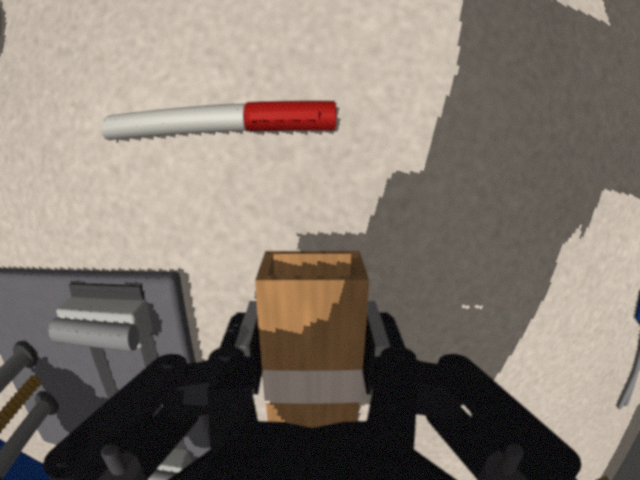

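Run:
```python
from h import *
crop("w4","w4a",0,250,200,150,4)
c=cam("wrist")
s=cam("side");t=cam("top")
print(at_z(c,(182,270),.02,True),T(-.05,-.095,.02))
for n,l in [("rollfront_near_bot",(-.03,-.07,.055)),("rollfront_far",(-.03,.07,.055)),("rollback_near",(.03,-.07,.055)),("rollback_far",(.03,.07,.055)),("corner",(-.05,-.095,.02)),("corner2",(.145,-.095,.02)),("fc",(-.05,.095,.02)),("nose front",(-.025,0,.104)),("beamline top -x",(-.15,0,.0935)),("beamline top+x",(-.11,0,.0935)),("farend",(-.15,.13,.0935)),("farend+x",(-.11,.13,.0935))]:
    q=T(*l); print(n,"S",((proj(s,q)-[220,210])*4).round(0),"T",((proj(t,q)-[240,150])*4).round(0),"W",((proj(c,q,True)-[0,250])*4).round(0))
```

```text
[ 0.47857432 -0.00089868  0.02      ] [ 0.48700085 -0.00435367  0.02      ]
rollfront_near_bot S [530. 262.] T [347. 444.] W [520. 390.]
rollfront_far S [324. 263.] T [293. 220.] W [723. 966.]
rollback_near S [527. 208.] T [444. 420.] W [198. 349.]
rollback_far S [329. 208.] T [389. 197.] W [453. 913.]
corner S [567. 320.] T [324. 491.] W [702. 126.]
corner2 S [554. 152.] T [628. 418.] W [-124.   84.]
fc S [288. 321.] T [253. 196.] W [874. 912.]
nose front S [426. 201.] T [330. 323.] W [502. 961.]
beamline top -x S [423. 339.] T [122. 374.] W [1392.  980.]
beamline top+x S [424. 296.] T [189. 358.] W [1097.  979.]
farend S [211. 339.] T [ 72. 160.] W [1346. 1291.]
farend+x S [218. 297.] T [138. 145.] W [1143. 1290.]
```

View pics/w4a.png

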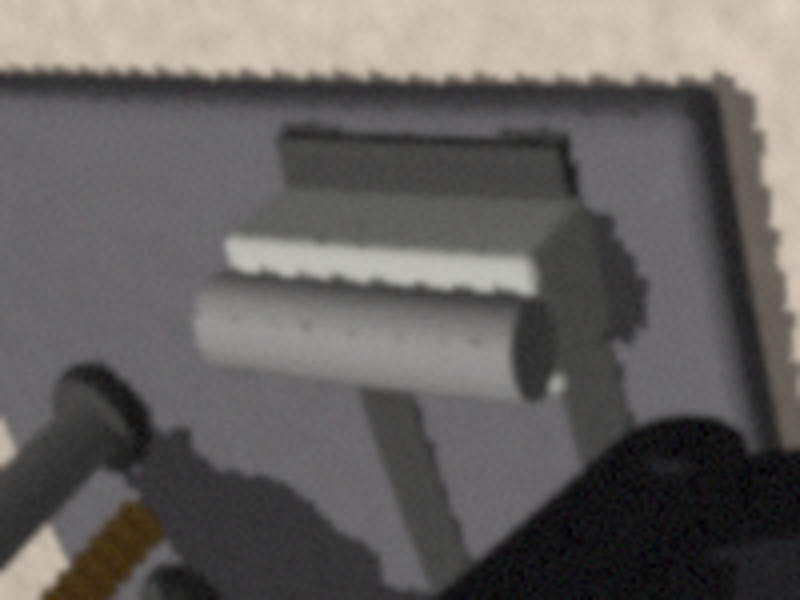

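Run:
```python
from h import *
bot.servo_line(T(-.13,-.1,.0825),velocity=.1)
bot.servo_line(T(0,-.1,.0825),velocity=.1)
o=get_obs(); print(np.round(o["position"],4),T(0,-.1,.0825),o["gripper_width"],np.round(o["wrist_force"],2),o["time_s"])
cam("wrist","w5"); cam("side","s5"); cam("top","t5")
crop("s5","s5a",270,190,120,90,6); crop("t5","t5a",280,170,130,97,6)
```

```text
[ 0.4928 -0.0538  0.0825] [ 0.49299275 -0.05424453  0.0825    ] 0.03994620477471517 [-0.03  0.33  0.19] 9.425
```

View pics/s5a.png

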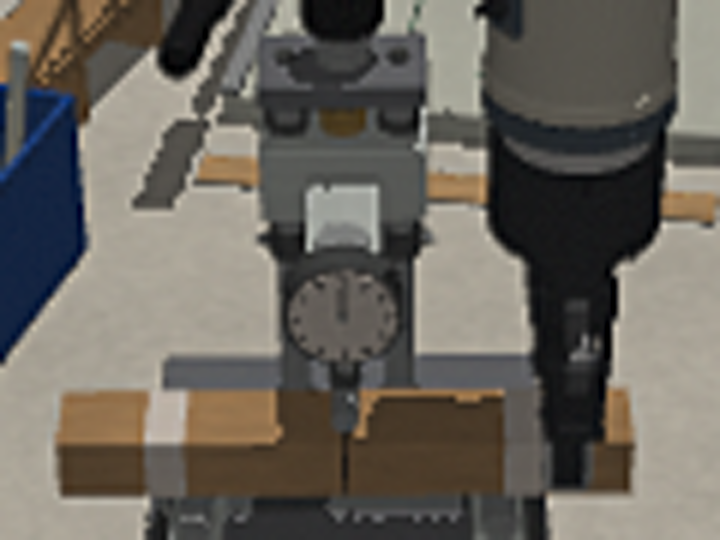

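View pics/t5a.png

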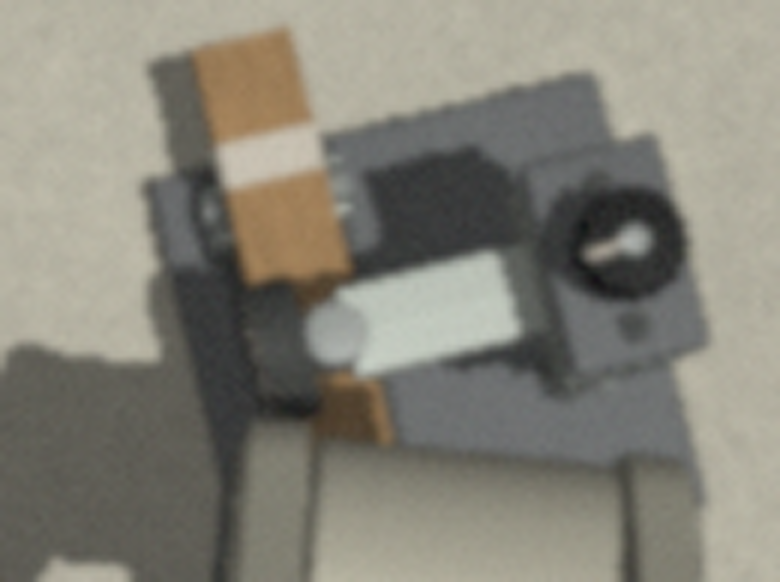

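View pics/w5.png

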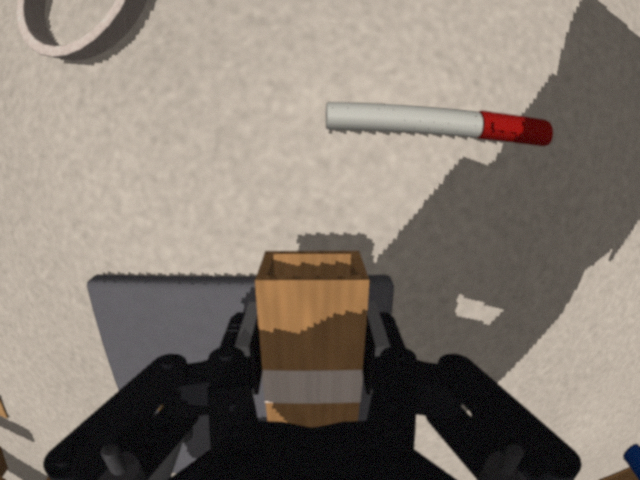

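Run:
```python
from h import *
t=cam("top");s=cam("side");c=cam("wrist")
for n,l in [("far+x",(.02,.13,.091)),("far-x",(-.02,.13,.091)),("rollfar f",(-.03,.07,.055)),("rollfar b",(.03,.07,.055)),("base far front",(-.05,.095,.02)),("base fb",(.145,.095,.02)),("gauge arm",(0,0,.15)),("knob",(.1,0,.262))]:
    q=T(*l);print(n,((proj(t,q)-[280,170])*6).round(0),((proj(s,q)-[270,190])*6).round(0))
for n,l in [("base nf",(-.05,-.095,.02)),("base nb",(.145,-.095,.02)),("beam -",(-.02,-.13,.091)),("beam +",(.02,-.13,.091))]:
    print(n,proj(c,T(*l),True).round(1))
```

```text
far+x [287.  22.] [ 59. 385.]
far-x [189.  45.] [ 50. 438.]
rollfar f [200. 210.] [186. 514.]
rollfar b [343. 176.] [194. 433.]
base far front [139. 175.] [132. 601.]
base fb [591.  67.] [162. 349.]
gauge arm [322. 339.] [338. 304.]
knob [628. 239.] [337. -29.]
base nf [400.1 285.2]
base nb [ 84.1 280. ]
beam - [369.5 282.6]
beam + [253.7 282.4]
```

Run:
```python
from h import *
p=T(0,-.1,0)
for z in [.079,.078,.0774,.077]:
    bot.servo_line([p[0],p[1],z],velocity=.02)
    o=get_obs(); print(z,np.round(o["wrist_force"],2),np.round(o["ft_torque"],3),round(o["position"][2],4))
    if o["wrist_force"][2]>2.5: break
print(o["time_s"]); cam("side","s6"); crop("s6","s6a",270,190,120,90,6)
```

```text
0.079 [ 0.15 -0.94 -0.58] [ 0.038  0.109 -0.019] 0.0788
0.078 [-0.21  0.05  0.32] [ 0.005  0.072 -0.019] 0.0779
0.0774 [ 0.15 -0.3  -0.54] [-0.049  0.042  0.029] 0.0774
0.077 [ 0.16 -0.47  0.86] [-0.051 -0.014 -0.02 ] 0.0771
10.8
```

View pics/s6a.png

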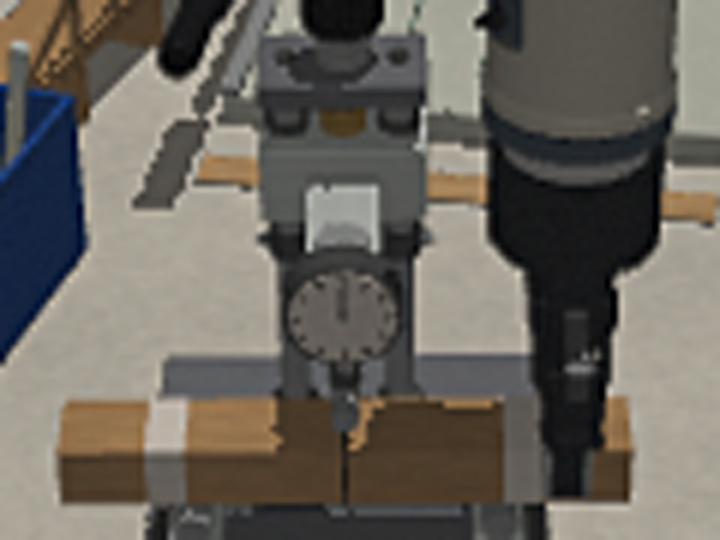

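Run:
```python
from h import *
p=T(0,-.1,0)
bot.servo_line([p[0],p[1],.0766],velocity=.02)
o=get_obs(); print(np.round(o["wrist_force"],2),np.round(o["ft_torque"],3))
hand.move_gripper(.0415); hand.move_gripper(.048); hand.move_gripper(.07)
o=get_obs(); print(o["time_s"],o["gripper_width"])
cam("side","s7"); crop("s7","s7a",270,190,120,90,6)
cam("wrist","w7")
```

```text
[-1.26 -0.14  5.25] [-0.011  0.242  0.071]
11.9083 0.06993701572634023
```

View pics/s7a.png

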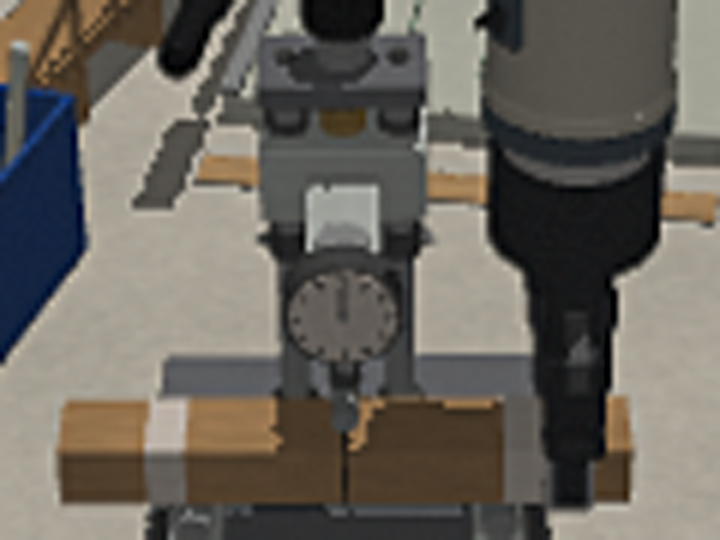

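View pics/w7.png

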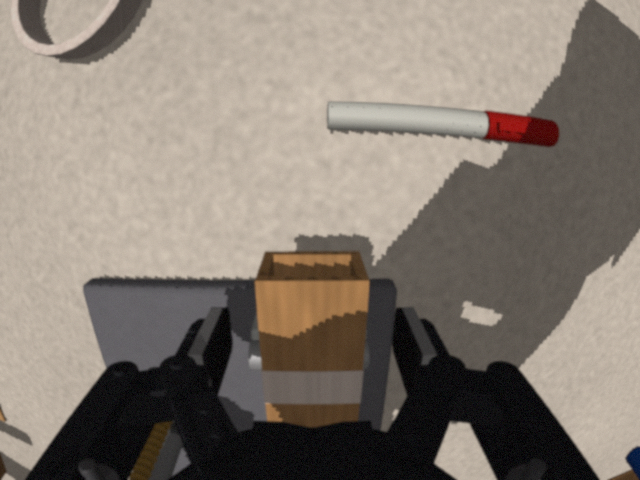

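Run:
```python
from h import *
p=T(0,-.1,0)
bot.servo_line([p[0],p[1],.33],velocity=.2)
cam("wrist","w8")
k=T(.1,0,.33); q=kinematics.solve_ik(k,down(2.1)); print(k,np.round(q,3))
bot.goto_joints(q)
o=get_obs(); print(o["time_s"],np.round(o["position"],4),np.round(o["joint_pos"],3))
hand.move_gripper(.06)
c=cam("wrist","w9"); print(proj(c,T(.1,0,.262),True)); cam("top","t9")
crop("w9","w9a",220,240,200,150,4);crop("t9","t9a",280,170,130,97,6)
```

```text
[ 0.61234453 -0.13010725  0.33      ] [-0.212  0.291  1.538 -0.     1.313 -2.312]
14.1 [ 0.6119 -0.1302  0.3286] [-0.212  0.293  1.538  0.     1.313 -2.311]
[310.68381762 273.75476375]
```

View pics/w8.png

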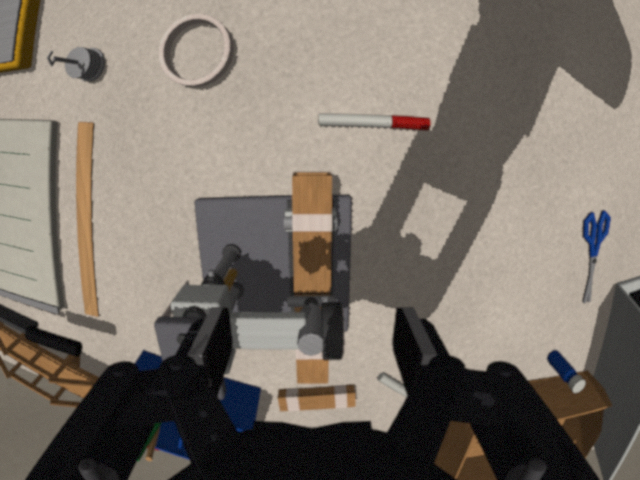

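View pics/w9.png

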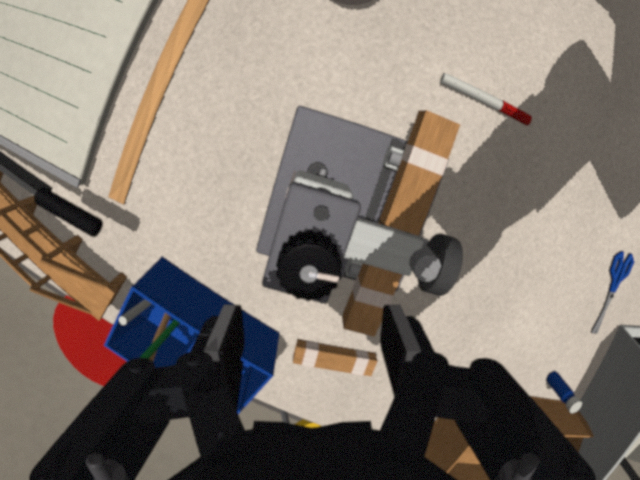

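View pics/w9a.png

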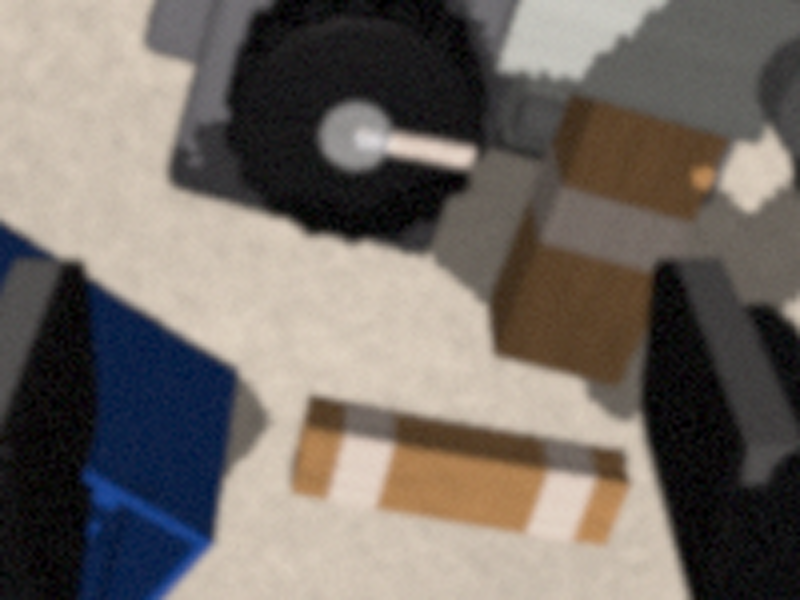

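Run:
```python
from h import *
c=cam("wrist"); f=lambda a,b:at_z(c,(a/4+220-.4,b/4+240-.4),.262,True)
k=f(355,135); r=f(472,155); print("knob",k,T(.1,0,.262)); d=r-k; a=np.arctan2(d[1],d[0]); 
front=S[2]+np.pi; print("pointer vs front, clockwise", front-a)
kx=(k+T(.1,0,.262))/2*1.0
kk=k*.7+T(.1,0,.262)*.3
bot.servo_line([kk[0],kk[1],.248],velocity=.1)
hand.move_gripper(.04,30)
o=get_obs(); f0=np.array(o["wrist_force"]);t0=np.array(o["ft_torque"]); print(f0.round(2),t0.round(3))
hand.move_gripper(.03,30)
o=get_obs(); print(o["gripper_width"],np.round(o["wrist_force"],2),np.round(o["ft_torque"],3),o["time_s"],np.round(o["position"],4))
cam("wrist","w10")
```

```text
knob [ 0.61304729 -0.13152926  0.262     ] [ 0.61234453 -0.13010725  0.262     ]
pointer vs front, clockwise -0.1254638902695593
[-0.   -0.51  0.81] [-0.047 -0.029 -0.014]
0.03528230557856317 [-1.12  1.36  3.94] [0.013 0.244 0.009] 16.0333 [ 0.613  -0.1311  0.2484]
```

View pics/w10.png

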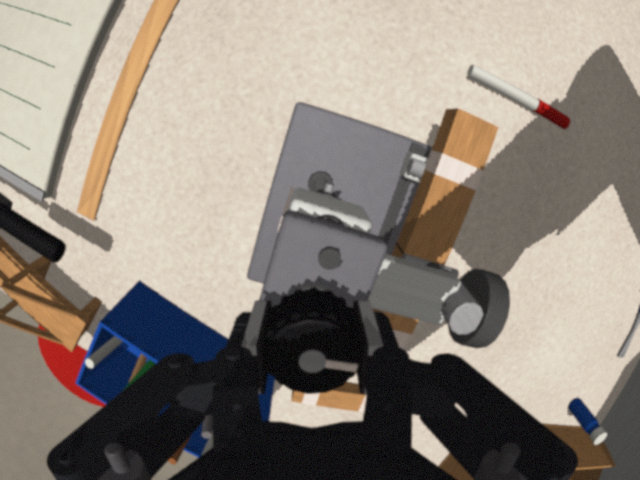

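Run:
```python
from h import *
q0=np.array(get_obs()["joint_pos"]); np.save("q0.npy",q0)
q=q0.copy()
for i in range(12):
    q[5]=q0[5]+.3*(i+1); bot.goto_joints(q); o=get_obs()
    print(round(o["joint_pos"][5]-q0[5],3),np.round(o["wrist_force"],1),np.round(o["ft_torque"],3),round(o["gripper_width"],4))
    if np.linalg.norm(o["wrist_force"])>25 or abs(o["ft_torque"][2])>.4: break
print(o["time_s"]); cam("wrist","w11"); cam("side","s11"); crop("s11","s11a",270,170,120,90,6)
```

```text
0.296 [-1.9  0.8  2.7] [ 0.253  0.203 -0.103] 0.0354
0.594 [-2.2  2.9  3.6] [ 0.621  0.337 -0.048] 0.0348
0.895 [-0.3  4.6  3. ] [ 0.739  0.196 -0.054] 0.0351
1.195 [-1.6  5.9  3. ] [ 0.87   0.215 -0.052] 0.0351
1.495 [-0.6  5.8  2.6] [ 0.94   0.106 -0.068] 0.0348
1.795 [-0.3  6.5  3.1] [ 1.008 -0.033 -0.093] 0.0349
2.095 [0.9 6.9 2.5] [ 0.995 -0.161 -0.071] 0.0353
2.395 [2.4 6.  2. ] [ 1.025 -0.243 -0.064] 0.035
2.695 [3.7 6.6 1.1] [ 1.022 -0.376 -0.103] 0.035
2.995 [ 3.1  5.2 -0.5] [ 0.874 -0.495 -0.114] 0.0349
3.295 [ 3.7  5.6 -0.6] [ 0.737 -0.572 -0.141] 0.0348
3.595 [ 4.8  3.1 -0.7] [ 0.647 -0.599 -0.064] 0.0348
20.7833
```

View pics/w11.png

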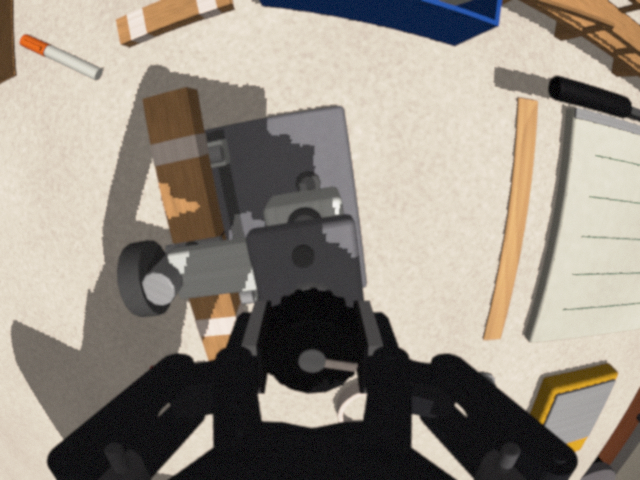

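View pics/s11a.png

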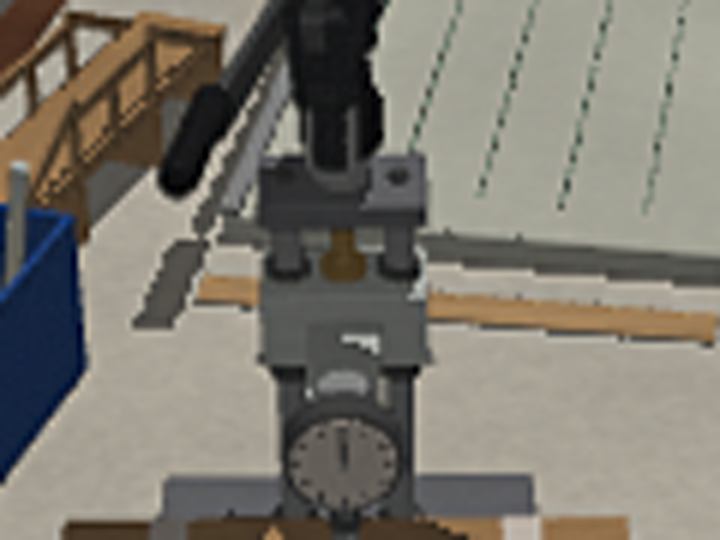

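Run:
```python
from h import *
q0=np.load("q0.npy");q=q0.copy();a=3.6
while a<4.8:
    a+=.05; q[5]=q0[5]+a; bot.goto_joints(q); bot.dwell(.05); o=get_obs()
    tz=np.mean([get_obs()["ft_torque"][2] for _ in range(3)])
    print(round(a,2),round(o["joint_pos"][5]-q0[5],3),np.round(o["wrist_force"],1),np.round(o["ft_torque"],3),round(o["gripper_width"],4))
    if abs(o["ft_torque"][2])>.28 or a-(o["joint_pos"][5]-q0[5])>.04: break
print(o["time_s"]); cam("wrist","w12"); cam("side","s12"); crop("s12","s12a",270,180,120,90,6)
```

```text
3.65 3.645 [ 5.2  4.1 -0.1] [ 0.633 -0.623 -0.024] 0.0352
3.7 3.695 [3.9 3.5 0.2] [ 0.556 -0.615 -0.042] 0.0352
3.75 3.745 [ 4.6  3.5 -0. ] [ 0.545 -0.635 -0.044] 0.0358
3.8 3.795 [ 4.4  2.6 -0.4] [ 0.502 -0.629 -0.064] 0.0351
3.85 3.845 [ 4.9  3.5 -0.8] [ 0.527 -0.658 -0.033] 0.035
3.9 3.895 [ 4.1  2.9 -1.9] [ 0.532 -0.667 -0.062] 0.0354
3.95 3.945 [ 4.8  2.3 -1. ] [ 0.466 -0.619 -0.1  ] 0.0352
4.0 3.995 [ 3.4  3.5 -1.3] [ 0.399 -0.653 -0.047] 0.035
4.05 4.045 [ 4.4  2.8 -0.7] [ 0.425 -0.624 -0.101] 0.0352
4.1 4.095 [ 5.3  2.9 -0.7] [ 0.397 -0.744  0.066] 0.0354
4.15 4.146 [1.9 4.4 0.1] [ 0.819 -0.382  0.189] 0.0348
4.2 4.196 [2.1 5.6 0.6] [ 0.866 -0.243  0.19 ] 0.0351
4.25 4.246 [0.7 6.2 2. ] [ 0.96  -0.081  0.202] 0.0352
4.3 4.296 [-1.3  7.6  2.7] [1.116 0.079 0.248] 0.0351
4.35 4.346 [0.4 6.2 2.5] [ 1.061 -0.028  0.038] 0.035
4.4 4.396 [-0.   7.1  1.5] [ 1.028 -0.152 -0.019] 0.035
4.45 4.446 [1.4 6.3 0.3] [ 0.976 -0.242 -0.078] 0.0353
4.5 4.496 [1.3 8.1 1.3] [ 1.049 -0.258  0.356] 0.035
26.2833
```

View pics/w12.png

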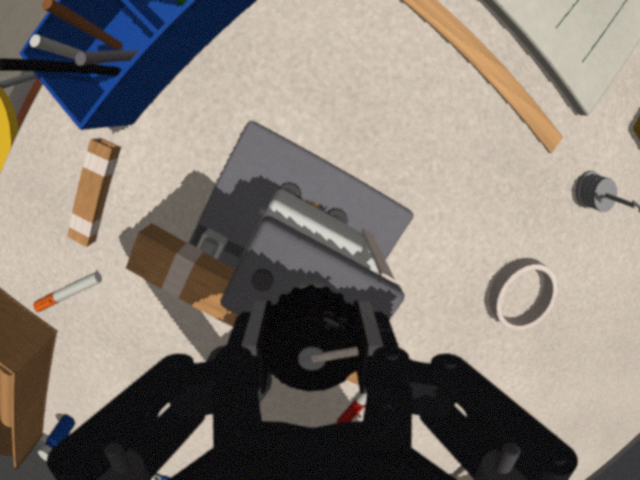

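View pics/s12a.png

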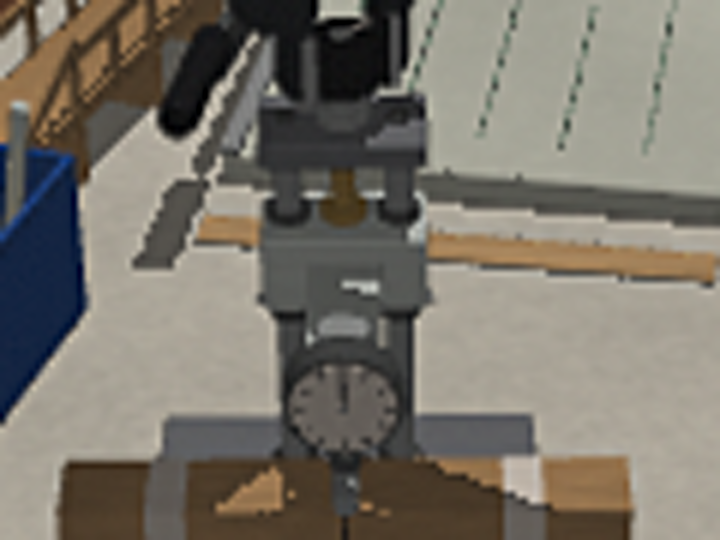

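Run:
```python
from h import *
q0=np.load("q0.npy");q=np.array(get_obs()["joint_pos"]).copy();e=q[5]; np.save("qe.npy",q)
for d in [.4,.8,1.2,1.58]:
    q[5]=e-d; bot.goto_joints(q); o=get_obs()
    print(round(e-o["joint_pos"][5],3),np.round(o["wrist_force"],1),np.round(o["ft_torque"],3))
bot.dwell(.2);o=get_obs();print(round(e-o["joint_pos"][5],3),o["time_s"])
cam("wrist","w13"); cam("side","s13"); crop("s13","s13a",270,180,120,90,6)
crop("w12","w12a",260,300,100,75,6);crop("w13","w13a",260,300,100,75,6)
a=cv2.imread("pics/w12a.png");b=cv2.imread("pics/w13a.png");cv2.imwrite("pics/cmp.png",cv2.resize(np.vstack([a,b]),None,fx=.66,fy=.66))
```

```text
0.398 [-0.4  0.4  1.9] [0.204 0.04  0.085]
0.795 [-0.9 -0.3  2.2] [-0.172  0.181  0.061]
1.194 [-2.6 -3.8  1.1] [-0.744  0.209  0.036]
1.576 [-2.  -4.9  1. ] [-0.911  0.103  0.066]
1.575 28.4417
```

View pics/cmp.png

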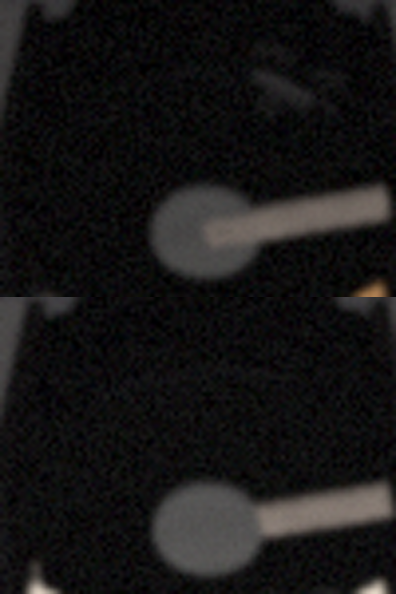

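View pics/s13a.png

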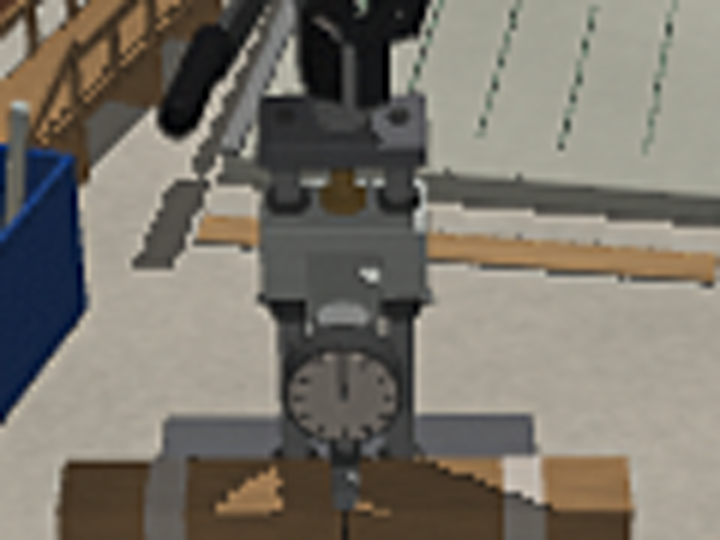

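View pics/w13.png

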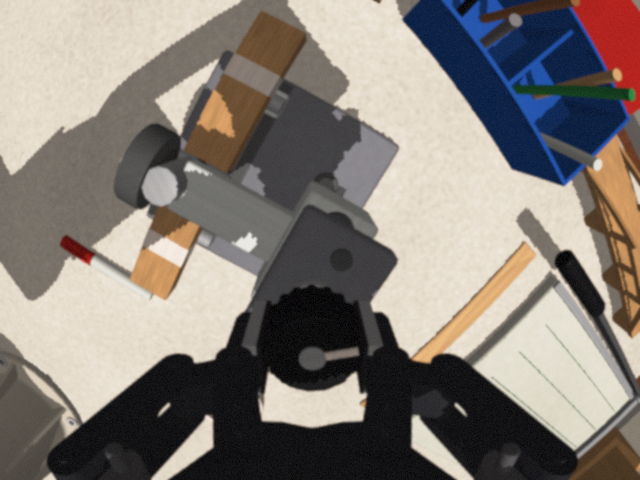

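Run:
```python
from h import *
I={n:cv2.imread(f"pics/{n}.png",0).astype(np.float32) for n in ["s7","s11","s12","s13"]}
# carriage/dial patch tracking, subpixel via phase/upsample
tpl0=I["s12"][236:258,315:340]
for n in I:
    up=cv2.resize(I[n][215:275,305:350],None,fx=8,fy=8,interpolation=cv2.INTER_CUBIC)
    tp=cv2.resize(tpl0,None,fx=8,fy=8,interpolation=cv2.INTER_CUBIC)
    r=cv2.matchTemplate(up,tp,cv2.TM_CCOEFF_NORMED);_,m,_,l=cv2.minMaxLoc(r);print(n,l[0]/8+305,l[1]/8+215,round(m,3))
s=cam("side")
for h in [0,-.00625,-.0021-.00625,-.0164-.00]: print(h,proj(s,T(-.02,0,.155+h)).round(2))
c=cam("wrist"); o=get_obs()
f=lambda u,v:at_z(c,(u,v),.262,True)
# pixels in crop: x/(.66*6)+260
g=lambda a,b:(a/3.96+260-.4,b/3.96+300-.4)
k=f(*g(207,527-297)); r=f(*g(390,498-297)); d=r-k
print(k,"knob angle-ref cw",(ANG-np.arctan2(d[1],d[0]))%(2*np.pi), o["joint_pos"][5])
```

```text
s7 314.875 231.125 0.772
s11 315.0 235.375 0.952
s12 315.0 236.0 0.998
s13 315.0 234.125 0.922
0 [326.16 243.52]
-0.00625 [326.2  245.46]
-0.00835 [326.21 246.11]
-0.0164 [326.26 248.6 ]
[ 0.61379453 -0.1304107   0.262     ] knob angle-ref cw 2.4289227112090983 0.6072833438177991
```

Run:
```python
from h import *
from workcell import hand_in
I=[cv2.imread(f"pics/{n}.png",0).astype(np.float32) for n in ["s7","s13"]]
print(cv2.phaseCorrelate(I[0][250:276,278:300].copy(),I[1][250:276,278:300].copy()))
cam("side","s14");crop("s14","s14a",300,230,60,45,12)
print(get_obs()["time_s"],get_obs()["gripper_width"]); hand_in()
```

```text
((-0.4518579010342947, 0.6939145503160962), 0.5385446684595979)
28.6917 0.034713346264486494
the job is handed in; nothing more can be done
```

View pics/s14a.png

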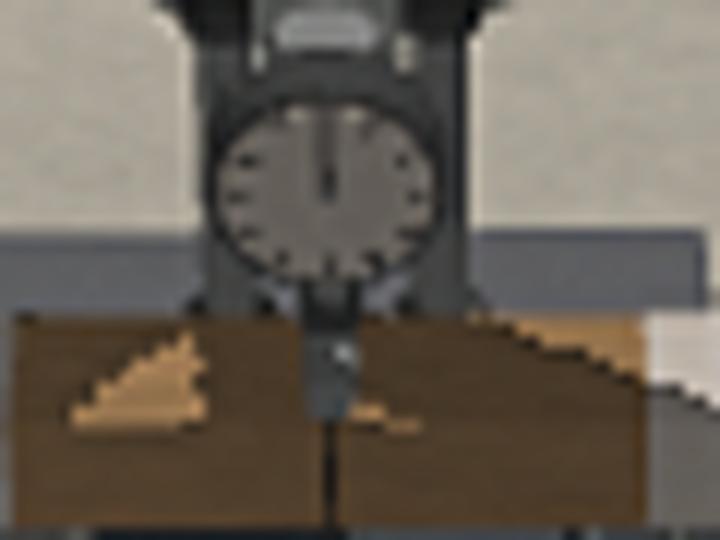

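I laid the beam across both rollers with its pencil line under the nose and let go of it. I then turned the thumbscrew clockwise to its stop, backed it off a quarter turn, and handed in at 28.7 s while still gripping it.

- **Thumbscrew angle:** its pointer read 2.43 rad in the wrist camera, against a target of 2.43. The side camera showed the carriage rising about 6 mm from the seated position, where a quarter turn should give 6.25 mm.
- **Beam position:** in the last side picture the pencil line is directly under the nose. The wrist views showed the beam square to the stand. I did not see the gap under the nose directly; from the screw angle it should be about 3 mm.
- **Slip at the stop:** at the stop the fingers slipped about 0.35 rad on the head before I stopped turning. The head itself stayed on its stop, and I checked the back-off by the pointer.
- **Check that disagreed:** my final image check for beam movement after release gave under 1 pixel (about 2 mm), with weak confidence because the shadows had changed. The beam's ends looked unmoved in the side pictures. The arm blocked the top camera by then, so I could not check from above.
- **Grip force on the card:** I closed only to 39.5 mm at the lowest grip setting, but the squeeze itself was not measured. The largest vertical force at the wrist while setting the beam down was about 5 N.

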